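# Kit four phone repairs: each cracked phone into the job tray with its new back cover

### The arm

A 6-joint arm with a two-finger parallel gripper is mounted at the origin on the work surface. World frame = base frame: x ahead of the robot, y to its left, z up, the work surface at z = 0. Lengths are in m, angles in rad, forces in N, time in s.
With the tool pointing down it reaches from about 0.35 to 0.85 m from the base axis. Payload 8.1 kg.
Tool frame: the origin (TCP) lies at the centre of the arm's flange, where the gripper is bolted on; the fingertips stand 186 mm ahead of it and the grasp point (between the pads) lies 167 mm ahead of it; z points along the fingers, y is the direction in which the jaws open and shut (so a half turn about z gives the same grasp; the last joint's range is limited). The gripper opens to 93 mm and grips with 3 to 60 N. Pads are 15 mm wide; open, the fingers measure 128 mm over their backs; the gripper's body (75 mm by 188 mm) begins 65 mm behind the grasp point.
Start: joints at [1.048, 0.13, 1.488, -0, 1.523, -0.085], TCP at [0.254, 0.543, 0.405] pointing down, gripper open.
Joint ranges: [-2.96, 2.96], [-0.89, 2.26], [0.02, 2.5], [-1.34, 4.48], [0, 2.73], [-2.66, 2.66]. Speed limits (rad/s): [2.39, 2.39, 2.79, 3.14, 3.14, 3.14].

### API

Orientations are given as a rotation vector (axis times angle).
In Python, from plant import robot, viewer, order gives the robot as it stands.
- The arm moves only by the tool apply_moves, never from a script. Its argument "deltas" is a list of rows, each a list of 3 entries, a list of its own where there are three numbers: the finger opening in mm, from 0 to 93, then the shift along the tool's x, y, z in mm, then the turn about the tool's z in rad. In form: [[grip, [dx, dy, dz], yaw], ...]. A call has 1 to 5 rows; each row shifts and turns the commanded pose from where the row before left it, along the tool's axes as they then stand; what a row does not reach is not made up. A row lasts 1/8 s, in which the tool goes at most 62.5 mm and 10.7 degrees, less where a joint would pass 70% of its speed; a pose out of reach is approached as far as the arm can. A call is refused whole if a number of a shift passes 62.5 or a number of a turn 0.188, either way. A call with a gripper value outside its range is refused whole. The fingers move at their own pace and stop on an object; "grip_force" is the grip in N (left out, the last holds). Time passes only in rows, so rows that do not move let the fingers close. It gives the time, the measured TCP pose, the force and the opening at its end, in the units of the state.
- robot.read_state(): the state, without advancing time (a new reading comes with each control period).
- viewer.read_camera(name): name is "scene" or "top"; returns the picture (480x640x3 uint8, blue, green, red); there is no depth.
- viewer.get_calibration(name): a dict with "fx", "fy", "cx", "cy" (pixels), "R" (3x3) and "t" (3): a world point X has camera coordinates R X + t. Camera axes: x right, y down, z forward; pixel columns grow to the right and rows downward; lengths in m; the calibration is good to about 2 mm. A picture is of the moment at which its call begins. get_calibration takes no time and is no camera call.
- order.close_job(): hands the job in, once; it reports no verdict.
The state is a dict: "t": time; "q": joint angles; "dq": joint speeds; "joint_torque": joint torques, N m; "tool_pos": TCP position; "orientation": TCP orientation; "force": force on the tool from outside, world axes, zero at the start; "wrist_torque": the same for the moment, N m; "opening": finger opening in m.
Only numpy, scipy, OpenCV 4.12 (cv2) and the standard library are available. Lean on these libraries where they do the work, as an engineer would, in place of code of your own. Each camera call takes 0.05 s, during which the arm holds its last target. There are 200 camera calls.

### The job

Four phones with cracked backs lie on the repair mat, and each of the four grey job trays holds a new back cover in one phone's colour. Set each cracked phone down gently in the tray with the cover of its own colour, cracked back still up, flat on the floor of the tray's empty half, lengthwise alongside the new cover and not on top of it. Leave the finished black phone and the mug where they are.

Things in the scene. Friction and masses are not known exactly. Their poses are not given: they have to be found in the camera images.
- phone_red_c (a point): Centre (half-way up) of the phone with the cracked red back: loose rigid slab 125 x 60 x 12 mm, about 0.15 kg, silver frame, red back up with white cracks and a camera bump 1.5 mm high near the +x end. Lies on its screen on the mat. Axes: x along its length, y across its 60 mm width (grasp across this), z up.
- phone_blue_c (a point): Centre (half-way up) of the phone with the cracked blue back: loose rigid slab 125 x 60 x 12 mm, about 0.15 kg, silver frame, blue back up with white cracks and a camera bump 1.5 mm high near the +x end. Lies on its screen on the mat. Axes: x along its length, y across its 60 mm width (grasp across this), z up.
- phone_green_c (a point): Centre (half-way up) of the phone with the cracked green back: loose rigid slab 125 x 60 x 12 mm, about 0.15 kg, silver frame, green back up with white cracks and a camera bump 1.5 mm high near the +x end. Lies on its screen on the mat. Axes: x along its length, y across its 60 mm width (grasp across this), z up.
- phone_yellow_c (a point): Centre (half-way up) of the phone with the cracked yellow back: loose rigid slab 125 x 60 x 12 mm, about 0.15 kg, silver frame, yellow back up with white cracks and a camera bump 1.5 mm high near the +x end. Lies on its screen on the mat. Axes: x along its length, y across its 60 mm width (grasp across this), z up.
- bay_red (a point): Floor point (3 mm up) in the middle of the empty half of the tray with the new red cover. Fixed grey tray 178 (x) x 150 (y) x 20 mm, 3 mm walls; its centre is 22 mm off in +x. The cover (58 x 121 x 2 mm, fixed, long along y) starts 47 mm off in +x; the -x wall is 64 mm off, side walls 72 mm. Axes: the tray's, z up; phone length goes along y, either way.
- bay_blue (a point): Floor point (3 mm up) in the middle of the empty half of the tray with the new blue cover. Fixed grey tray 178 (x) x 150 (y) x 20 mm, 3 mm walls; its centre is 22 mm off in +x. The cover (58 x 121 x 2 mm, fixed, long along y) starts 47 mm off in +x; the -x wall is 64 mm off, side walls 72 mm. Axes: the tray's, z up; phone length goes along y, either way.
- bay_green (a point): Floor point (3 mm up) in the middle of the empty half of the tray with the new green cover. Fixed grey tray 178 (x) x 150 (y) x 20 mm, 3 mm walls; its centre is 22 mm off in +x. The cover (58 x 121 x 2 mm, fixed, long along y) starts 47 mm off in +x; the -x wall is 64 mm off, side walls 72 mm. Axes: the tray's, z up; phone length goes along y, either way.
- bay_yellow (a point): Floor point (3 mm up) in the middle of the empty half of the tray with the new yellow cover. Fixed grey tray 178 (x) x 150 (y) x 20 mm, 3 mm walls; its centre is 22 mm off in +x. The cover (58 x 121 x 2 mm, fixed, long along y) starts 47 mm off in +x; the -x wall is 64 mm off, side walls 72 mm. Axes: the tray's, z up; phone length goes along y, either way.
- phone_black_c (a point): Bystander: centre of a finished phone lying face up, all black screen and dark frame, no cracks, 125 x 60 x 12 mm, x along its length; loose, not part of the job.
- mug: Bystander: turquoise mug, 80 mm across, 95 mm high, handle on its +y side; loose. Origin at the centre of its underside, z up.
Mind the look-alikes: they are no part of the job. Leave any brown look-alike of the part that bears phone_green_c alone.

How it is judged:
At the end, for the whole second after the job is handed in: Each cracked phone at rest, flat (0.05 rad), back up on the floor of its colour's tray: centre within 15 mm of the bay point in y, from -35 to +16 mm in x, length along the tray's y within 0.2 rad. Black phone and mug moved under 15 mm (x of phone_red_c in the frame of bay_red between -0.035 and 0.016 m and y of phone_red_c in the frame of bay_red between -0.015 and 0.015 m and z of phone_red_c in the frame of bay_red below 0.0085 m and angle between each of phone_red_c, phone_blue_c, phone_green_c, phone_yellow_c's own z axis and vertical below 0.05 rad and angle between the x axis of phone_red_c and the y axis of bay_red, either way round below 0.2 rad and linear speed of each of phone_red, phone_blue, phone_green, phone_yellow below 0.02 m/s and angular speed of each of phone_red, phone_blue, phone_green, phone_yellow below 0.2 rad/s and x of phone_blue_c in the frame of bay_blue between -0.035 and 0.016 m and y of phone_blue_c in the frame of bay_blue between -0.015 and 0.015 m and z of phone_blue_c in the frame of bay_blue below 0.0085 m and angle between the x axis of phone_blue_c and the y axis of bay_blue, either way round below 0.2 rad and x of phone_green_c in the frame of bay_green between -0.035 and 0.016 m and y of phone_green_c in the frame of bay_green between -0.015 and 0.015 m and z of phone_green_c in the frame of bay_green below 0.0085 m and angle between the x axis of phone_green_c and the y axis of bay_green, either way round below 0.2 rad and x of phone_yellow_c in the frame of bay_yellow between -0.035 and 0.016 m and y of phone_yellow_c in the frame of bay_yellow between -0.015 and 0.015 m and z of phone_yellow_c in the frame of bay_yellow below 0.0085 m and angle between the x axis of phone_yellow_c and the y axis of bay_yellow, either way round below 0.2 rad and distance of each of phone_black_c, mug from where it was at the start of the episode below 0.015 m); the robot touches nothing.
It fails at once if a cracked phone is dropped (moves over 0.6 m/s out of the fingers, a fall of about 18 mm) or pressed into its tray with over 60 N (contact force between phone_red and tray_red above 60 N or contact force between phone_blue and tray_blue above 60 N or contact force between phone_green and tray_green above 60 N or contact force between phone_yellow and tray_yellow above 60 N or (linear speed of phone_red above 0.6 m/s and contact force between the fingers and phone_red below 0.05 N) or (linear speed of phone_blue above 0.6 m/s and contact force between the fingers and phone_blue below 0.05 N) or (linear speed of phone_green above 0.6 m/s and contact force between the fingers and phone_green below 0.05 N) or (linear speed of phone_yellow above 0.6 m/s and contact force between the fingers and phone_yellow below 0.05 N)).
It fails at once if the finished black phone is moved by more than 15 mm (distance of phone_black_c from where it was at the start of the episode above 0.015 m).
It fails at once if the mug is moved by more than 15 mm or tipped (distance of mug from where it was at the start of the episode above 0.015 m or angle between mug's own z axis and vertical above 0.2 rad).
It also fails if it takes over 96 s, if anything falls off the work surface, if the arm or the gripper's body presses on something with over 40 N, if the wrist force passes 120 N, or if a joint passes its speed limit or range.

## Working session

There is one attempt and no reset: what is moved stays moved. The work goes in short steps, Python scripts to look and compute and a tool call to move; the robot and the scene stay as the last step left them, time stands still between calls to the robot, and variables do not carry over. Pictures are saved under pics/ and viewed, about 12 in all and at most 16, crops included, and the job is handed in when it is done.

Besides the shell and the picture viewer there is one more tool, called after "Request:" as name([rows], argument=value, ...), one row to a line, values as JSON. apply_moves: Moves the arm, as the interface text tells. Its arguments: {"type":"object","properties":{"deltas":{"type":"array"},"grip_force":{"type":"number"}},"required":["deltas"]}

```bash
mkdir -p pics; ls; python3 - <<'E'
from plant import robot, viewer, order
import cv2
for n in("top","scene"):
    cv2.imwrite(f"pics/{n}0.png",viewer.read_camera(n)); print(n,viewer.get_calibration(n))
print(robot.read_state())
E
```

```text
pics
top {'fx': 511.89556355446007, 'fy': 511.89556355446007, 'cx': 318.8148771281954, 'cy': 239.02785710917996, 'R': array([[ 0.0043704 , -0.99998048, -0.00446516],
       [-0.994908  , -0.00389853, -0.10071183],
       [ 0.10069246,  0.00488258, -0.99490562]]), 't': array([0.0057865 , 0.43793335, 1.22169022])}
scene {'fx': 476.3918498916166, 'fy': 476.3918498916166, 'cx': 319.9149916111853, 'cy': 235.53904120359368, 'R': array([[ 8.66901377e-01,  4.98479651e-01,  1.99966877e-04],
       [ 3.73648430e-01, -6.49542914e-01, -6.62178868e-01],
       [-3.29952804e-01,  5.74118490e-01, -7.49345785e-01]]), 't': array([-0.39991101, -0.13334623,  1.27491074])}
{'t': 0.1, 'q': array([ 1.04760337e+00,  1.31082686e-01,  1.48915851e+00,  2.69274234e-05,
        1.52297083e+00, -8.54011385e-02]), 'dq': array([-1.12779086e-06,  1.46384906e-04, -2.57395466e-03,  3.69592744e-04,
       -1.01575585e-03,  1.62513257e-03]), 'joint_torque': array([ 6.38261135e-04, -5.61340177e+01, -4.93097270e+01,  7.69765559e-02,
        2.90962838e-02, -5.55309066e-05]), 'tool_pos': array([0.2542413 , 0.54325418, 0.40380037]), 'orientation': array([-6.82094039e-01, -3.06612732e+00,  2.41379938e-03]), 'force': array([ 0.79063448,  0.09301433, -0.27159165]), 'wrist_torque': array([ 0.04199075, -0.00067765, -0.02794179]), 'opening': 0.09276334599771999}
```

View pics/top0.png

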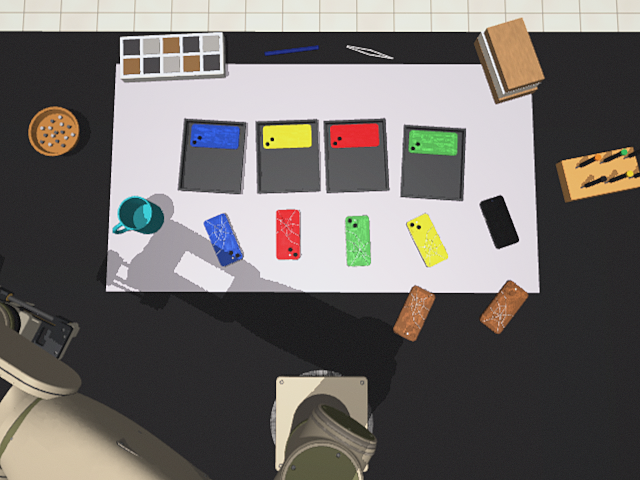

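View pics/scene0.png

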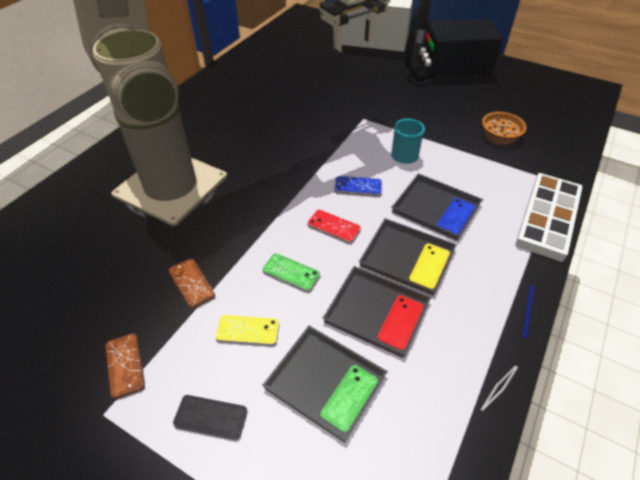

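The pictures show phones in the lower mat row (top view): blue (223,239), red (288,234), green (357,240), yellow (427,239), and black (499,222). Trays left to right are blue, yellow, red, green, with covers on the far (+x) side. The mug is at (140,215), and the brown decoys are at (414,313) and (504,307).

```bash
cat > h.py <<'E'
import cv2, numpy as np
from plant import robot, viewer, order
from scipy.spatial.transform import Rotation as Ro
HUE=dict(red=[(0,6),(174,180)],blue=[(105,130)],green=[(45,75)],yellow=[(22,35)])
def cast(n,uv,z):
    c=viewer.get_calibration(n); uv=np.atleast_2d(uv).astype(float)
    d=np.c_[(uv[:,0]-c['cx'])/c['fx'],(uv[:,1]-c['cy'])/c['fy'],np.ones(len(uv))]@c['R']
    o=-c['R'].T@c['t']; return (o+d*((z-o[2])/d[:,2])[:,None])[:,:2]
def rect(n,cnt,z):
    p=cast(n,cnt.reshape(-1,2),z)
    (cx,cy),_,_=r=cv2.minAreaRect((p*1000).astype(np.float32))
    b=cv2.boxPoints(r); e=[b[1]-b[0],b[2]-b[1]]; e.sort(key=lambda v:-np.hypot(*v))
    a=np.degrees(np.arctan2(e[0][1],e[0][0]))%180
    return round(cx,1),round(cy,1),round(a,1),[round(float(np.hypot(*v)),1) for v in e]
def blobs(n,im,col,mn=150):
    h=cv2.cvtColor(im,cv2.COLOR_BGR2HSV); m=0
    for a,b in HUE[col]: m=m|cv2.inRange(h,(a,110,60),(b,255,255))
    m=cv2.morphologyEx(m,cv2.MORPH_CLOSE,np.ones((5,5),np.uint8))
    cs=cv2.findContours(m,cv2.RETR_EXTERNAL,cv2.CHAIN_APPROX_NONE)[0]
    return [c for c in cs if cv2.contourArea(c)>mn]
E
python3 - <<'E'
from h import *
for n in("top","scene"):
    im=cv2.imread(f"pics/{n}0.png")
    for c in HUE:
        for k in blobs(n,im,c):
            u=k.reshape(-1,2).mean(0).round(); 
            print(n,c,u,"ph",rect(n,k,.012),"cov",rect(n,k,.005)[:3])
im=cv2.imread("pics/top0.png"); h=cv2.cvtColor(im,cv2.COLOR_BGR2HSV)
m=cv2.inRange(h,(0,0,0),(180,120,110)); m[:66]=0;m[290:]=0;m[:,:118]=0;m[:,535:]=0
m[:,:]=m
for k in cv2.findContours(m,cv2.RETR_EXTERNAL,cv2.CHAIN_APPROX_NONE)[0]:
    if cv2.contourArea(k)>800: print("dark",k.reshape(-1,2).mean(0).round(),"z20",rect("top",k,.02),"z12",rect("top",k,.012))
m=cv2.inRange(h,(80,80,30),(100,255,255))
k=max(cv2.findContours(m,cv2.RETR_EXTERNAL,cv2.CHAIN_APPROX_NONE)[0],key=cv2.contourArea); print("mug",rect("top",k,.095))
E
```

```text
top red [288. 234.] ph (450.1, 84.6, np.float32(0.5), [121.1, 56.7]) cov (450.9, 85.1, np.float32(0.5))
top red [354. 135.] ph (700.8, -79.3, np.float32(90.2), [120.3, 61.6]) cov (703.0, -79.7, np.float32(90.2))
top blue [223. 239.] ph (437.2, 243.4, np.float32(24.1), [121.3, 57.3]) cov (437.9, 244.7, np.float32(24.1))
top blue [215. 136.] ph (697.4, 269.9, np.float32(86.3), [121.8, 60.0]) cov (699.6, 271.4, np.float32(86.3))
top blue [291.  50.] ph (921.9, 80.2, np.float32(97.4), [138.9, 11.8]) cov (925.3, 80.6, np.float32(97.4))
top green [358. 241.] ph (435.9, -87.3, np.float32(2.1), [121.2, 55.4]) cov (436.6, -87.8, np.float32(2.1))
top green [432. 142.] ph (682.7, -274.8, np.float32(86.5), [119.2, 58.1]) cov (684.8, -276.4, np.float32(86.5))
top yellow [427. 240.] ph (438.0, -256.4, np.float32(25.6), [122.1, 58.3]) cov (438.7, -257.8, np.float32(25.6))
top yellow [287. 136.] ph (697.8, 88.4, np.float32(92.4), [121.3, 60.6]) cov (700.0, 88.9, np.float32(92.4))
scene red [400. 322.] ph (702.8, -84.5, np.float32(92.4), [125.0, 61.0]) cov (701.8, -80.1, np.float32(92.4))
scene red [
[... 1187 characters left out ...]
v (699.6, 89.8, np.float32(92.2))
dark [499. 222.] z20 (482.9, -431.2, np.float32(18.7), [122.3, 61.0]) z12 (484.0, -434.0, np.float32(18.7), [123.1, 61.4])
dark [433. 162.] z20 (629.8, -273.5, np.float32(176.5), [181.6, 152.6]) z12 (631.8, -275.3, np.float32(176.5), [182.7, 153.5])
dark [287. 156.] z20 (645.0, 86.5, np.float32(2.3), [182.0, 153.3]) z12 (647.1, 87.0, np.float32(2.3), [183.1, 154.3])
dark [212. 156.] z20 (644.3, 273.3, np.float32(176.7), [181.0, 153.4]) z12 (646.5, 275.1, np.float32(176.7), [182.2, 154.4])
dark [356. 155.] z20 (647.6, -83.2, np.float32(2.5), [182.3, 153.6]) z12 (649.8, -83.7, np.float32(2.5), [183.5, 154.6])
mug (485.8, 422.8, np.float32(90.2), [114.4, 86.0])
```

```bash
cat >> h.py <<'E'
def pose():
    s=robot.read_state(); R=Ro.from_rotvec(s['orientation']).as_matrix()
    return s,R,np.degrees(np.arctan2(R[1,0],R[0,0]))
def plan(x,y,z,th,grip,start=None):
    """rows from the measured (or given) pose to tcp mm, tool x heading th (deg)"""
    s,R,t0=pose(); p=s['tool_pos']*1000
    if start is not None: p,t0=np.array(start[:3],float),start[3]
    d=np.array([x,y,z])-p; dt=(th-t0+180)%360-180
    n=int(max(1,np.ceil(np.linalg.norm(d)/58),np.ceil(abs(dt)/10.3)))
    print("t",round(s['t'],2),"from",p.round(1),round(t0,1),"n",n)
    for i in range(n):
        a=np.radians(t0+dt*i/n); ex=[np.cos(a),np.sin(a)]; ey=[np.sin(a),-np.cos(a)]
        print([grip,[round(d[:2]@ex/n,1),round(d[:2]@ey/n,1),round(-d[2]/n,1)],round(-np.radians(dt/n),3)],end=",\n" if i%5==4 else ", ")
    print()
E
python3 -c "
from h import *
plan(437.3,242.8,250,24.2,93)"
```

```text
t 0.1 from [254.2 543.3 403.8] 154.9 n 13
[93, [np.float64(-22.6), np.float64(-15.0), np.float64(11.8)], np.float64(0.175)], [93, [np.float64(-24.8), np.float64(-10.8), np.float64(11.8)], np.float64(0.175)], [93, [np.float64(-26.3), np.float64(-6.3), np.float64(11.8)], np.float64(0.175)], [93, [np.float64(-27.0), np.float64(-1.6), np.float64(11.8)], np.float64(0.175)], [93, [np.float64(-26.9), np.float64(3.1), np.float64(11.8)], np.float64(0.175)],
[93, [np.float64(-25.9), np.float64(7.8), np.float64(11.8)], np.float64(0.175)], [93, [np.float64(-24.2), np.float64(12.2), np.float64(11.8)], np.float64(0.175)], [93, [np.float64(-21.7), np.float64(16.2), np.float64(11.8)], np.float64(0.175)], [93, [np.float64(-18.5), np.float64(19.8), np.float64(11.8)], np.float64(0.175)], [93, [np.float64(-14.8), np.float64(22.7), np.float64(11.8)], np.float64(0.175)],
[93, [np.float64(-10.6), np.float64(24.9), np.float64(11.8)], np.float64(0.175)], [93, [np.float64(-6.1), np.float64(26.4), np.float64(11.8)], np.float64(0.175)], [93, [np.float64(-1.4), np.float64(27.0), np.float64(11.8)], np.float64(0.175)],
```

Request:
apply_moves([
  [93,[-23,-15,12],0.175],
  [93,[-25,-11,12],0.175],
  [93,[-26,-6,12],0.175],
  [93,[-27,-2,12],0.175],
  [93,[-27,3,12],0.175],
], grip_force=25)

```text
t: 0.72
tool_pos: [0.3251, 0.4266, 0.3438]
orientation: [-1.924, -2.483, 0.001]
force: [0.8, 0.4, 0.7]
opening: 0.0926
```

Request:
apply_moves([
  [93,[-26,8,12],0.175],
  [93,[-24,12,12],0.175],
  [93,[-22,16,12],0.175],
  [93,[-18,20,12],0.175],
  [93,[-15,23,12],0.175],
])

```text
t: 1.35
tool_pos: [0.3962, 0.3112, 0.284]
orientation: [2.795, 1.434, -0.001]
force: [-0.8, -0.1, -0.3]
opening: 0.0932
```

Request:
apply_moves([
  [93,[-11,25,12],0.175],
  [93,[-6,26,11],0.175],
  [93,[-1,27,11],0.175],
  [93,[0,0,0],0],
  [93,[0,0,0],0],
])

```text
t: 1.98
tool_pos: [0.4383, 0.2434, 0.2508]
orientation: [-3.069, -0.672, 0.001]
force: [-0.5, -0.3, -0.2]
opening: 0.0929
```

```bash
sed -i 's/round(d\[:2\]@ex\/n,1)/round(float(d[:2]@ex\/n),1)/;s/round(d\[:2\]@ey\/n,1)/round(float(d[:2]@ey\/n),1)/;s/round(-d\[2\]\/n,1)/round(float(-d[2]\/n),1)/;s/round(-np.radians(dt\/n),3)/round(float(-np.radians(dt\/n)),3)/' h.py
python3 -c "
from h import *
plan(437.3,242.8,189,24.2,93)"
```

```text
t 1.98 from [438.3 243.4 250.8] 24.7 n 2
[93, [-0.6, 0.1, 30.9], 0.004], [93, [-0.6, 0.1, 30.9], 0.004],
```

Request:
apply_moves([
  [93,[-1,0,31],0.008],
  [93,[0,0,25],0],
  [93,[0,0,6],0],
  [93,[0,0,0],0],
  [62,[0,0,0],0],
])

```text
t: 2.6
tool_pos: [0.4382, 0.2432, 0.1901]
orientation: [-3.072, -0.657, -0.003]
force: [-0.1, 0.0, -0.3]
opening: 0.0871
```

Request:
apply_moves([
  [56,[0,0,0],0],
  [56,[0,0,0],0],
  [56,[0,0,0],0],
  [56,[0,0,0],0],
])

```text
t: 3.1
tool_pos: [0.4378, 0.2428, 0.1891]
orientation: [-3.072, -0.656, -0.001]
force: [-0.3, 0.5, 3.4]
opening: 0.06
```

```bash
python3 -c "
from h import *
print(pose()[0]['opening'])
s,R,t=pose();p=s['tool_pos']*1000
plan(616.5,276.3,250,86.5,56,[p[0],p[1],250,t])"
```

```text
0.059958120206917896
t 3.1 from [437.8 242.8 250. ] 24.1 n 7
[56, [25.3, 6.1, -0.0], -0.156], [56, [24.0, 9.9, -0.0], -0.156], [56, [22.2, 13.5, -0.0], -0.156], [56, [19.8, 16.8, -0.0], -0.156], [56, [17.0, 19.6, -0.0], -0.156],
[56, [13.7, 22.0, -0.0], -0.156], [56, [10.2, 23.9, -0.0], -0.156],
```

Request:
apply_moves([
  [50,[0,0,-10],0],
  [50,[0,0,-25],0],
  [50,[0,0,-26],0],
  [50,[25,6,0],-0.156],
  [50,[24,10,0],-0.156],
])

```text
t: 3.72
tool_pos: [0.4892, 0.2523, 0.2509]
orientation: [2.93, 1.133, 0.002]
force: [0.7, 0.1, -1.4]
opening: 0.0597
```

Request:
apply_moves([
  [50,[22,13,0],-0.156],
  [50,[20,17,0],-0.156],
  [50,[17,20,0],-0.156],
  [50,[14,22,0],-0.156],
  [50,[10,24,0],-0.156],
])

```text
t: 4.35
tool_pos: [0.617, 0.2765, 0.2499]
orientation: [-2.279, -2.162, 0.001]
force: [0.0, -0.5, -1.4]
opening: 0.0599
```

Request:
apply_moves([
  [50,[0,0,0],0],
  [50,[0,0,0],0],
])

```text
t: 4.6
tool_pos: [0.6157, 0.2763, 0.2494]
orientation: [-2.287, -2.153, 0.002]
force: [0.5, -0.0, -1.9]
opening: 0.0597
```

```bash
python3 -c "
from h import *
cv2.imwrite('pics/scene1.png',viewer.read_camera('scene'))
print(pose()[0]['opening'])
plan(616.5,276.3,196,86.5,50)"
```

```text
0.059519655879332965
t 4.65 from [615.6 276.4 249.5] 86.6 n 1
[50, [0.0, 1.0, 53.5], 0.001],
```

View pics/scene1.png

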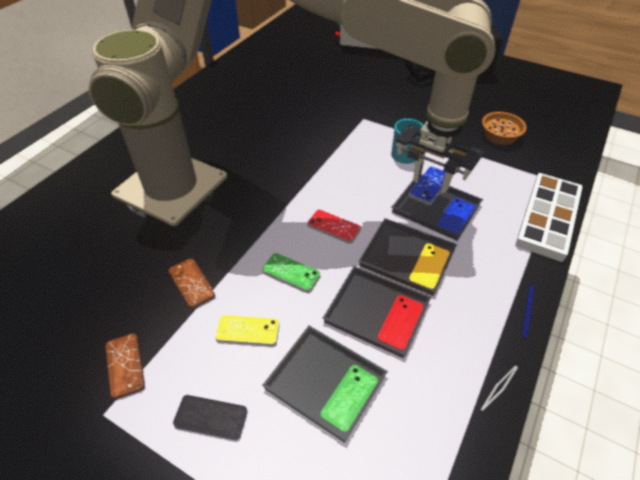

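Blue phone is held level at pixel (430,183), above the empty half of its tray. Lowering.

Request:
apply_moves([
  [50,[0,1,25],0],
  [50,[0,0,22],0],
  [50,[0,0,6],0],
  [50,[0,0,2],0],
  [50,[0,0,1],0],
])

```text
t: 5.28
tool_pos: [0.6177, 0.2765, 0.1946]
orientation: [2.285, 2.156, 0.002]
force: [0.3, -0.7, -1.4]
opening: 0.0597
```

Request:
apply_moves([
  [50,[0,0,0.5],0],
  [50,[0,0,0],0],
])

```text
t: 5.52
tool_pos: [0.6175, 0.2764, 0.1938]
orientation: [2.285, 2.156, 0.001]
force: [0.5, -0.2, -1.1]
opening: 0.0597
```

Request:
apply_moves([
  [50,[0,0,1],0],
  [50,[0,0,0.6],0],
  [50,[0,0,0],0],
])

```text
t: 5.9
tool_pos: [0.6174, 0.2764, 0.1921]
orientation: [2.285, 2.156, 0.0]
force: [-1.5, -0.2, 4.4]
opening: 0.0598
```

Request:
apply_moves([
  [64,[0,0,0],0],
  [70,[0,0,0],0],
  [72,[0,0,0],0],
  [72,[0,0,0],0],
])

```text
t: 6.4
tool_pos: [0.6173, 0.2764, 0.1916]
orientation: [2.285, 2.156, -0.0]
force: [-0.2, 0.5, 0.1]
opening: 0.0718
```

Request:
apply_moves([
  [72,[0,0,-8],0],
  [72,[0,0,-25],0],
  [72,[0,0,-25],0],
  [80,[0,0,0],0],
])

```text
t: 6.9
tool_pos: [0.6185, 0.2768, 0.2531]
orientation: [2.283, 2.155, 0.008]
force: [0.2, 0.1, -0.5]
opening: 0.0778
```

```bash
python3 -c "
from h import *
plan(451,84.2,250,0.5,93)"
```

```text
t 6.9 from [618.5 276.8 253.1] 86.7 n 9
[93, [-22.4, -17.3, 0.3], 0.167], [93, [-25.0, -13.4, 0.3], 0.167], [93, [-26.9, -9.0, 0.3], 0.167], [93, [-28.0, -4.4, 0.3], 0.167], [93, [-28.4, 0.3, 0.3], 0.167],
[93, [-27.9, 5.0, 0.3], 0.167], [93, [-26.7, 9.6, 0.3], 0.167], [93, [-24.7, 13.9, 0.3], 0.167], [93, [-22.1, 17.8, 0.3], 0.167],
```

Request:
apply_moves([
  [93,[-22,-17,0],0.167],
  [93,[-25,-13,0],0.167],
  [93,[-27,-9,0],0.167],
  [93,[-28,-4,0],0.167],
  [93,[-28,0,0],0.167],
])

```text
t: 7.52
tool_pos: [0.5243, 0.1691, 0.2484]
orientation: [-2.966, -1.036, 0.002]
force: [0.7, -0.9, -0.0]
opening: 0.0929
```

Request:
apply_moves([
  [93,[-28,5,0],0.167],
  [93,[-27,10,0],0.167],
  [93,[-25,14,0],0.167],
  [93,[-22,18,0],0.167],
  [93,[0,0,0],0],
])

```text
t: 8.15
tool_pos: [0.4495, 0.0824, 0.2485]
orientation: [3.141, 0.012, -0.003]
force: [0.4, -0.4, -0.1]
opening: 0.0931
```

```bash
python3 -c "
from h import *
im=viewer.read_camera('scene')
cv2.imwrite('pics/scene2.png',im)
for k in blobs('scene',im,'blue'): print(k.reshape(-1,2).mean(0).round(),rect('scene',k,.015))
plan(451,84.2,189,0.5,93)"
```

```text
[528. 311.] (924.3, 70.6, np.float32(97.3), [139.3, 11.3])
[456. 215.] (700.7, 262.8, np.float32(86.9), [121.6, 60.6])
[427. 200.] (618.5, 276.7, np.float32(86.7), [128.1, 61.3])
[472.   9.] (355.9, 1419.6, np.float32(12.7), [313.6, 263.7])
t 8.2 from [450.3  83.  249. ] 0.6 n 2
[93, [0.4, -0.6, 30.0], 0.001], [93, [0.4, -0.6, 30.0], 0.001],
```

View pics/scene2.png

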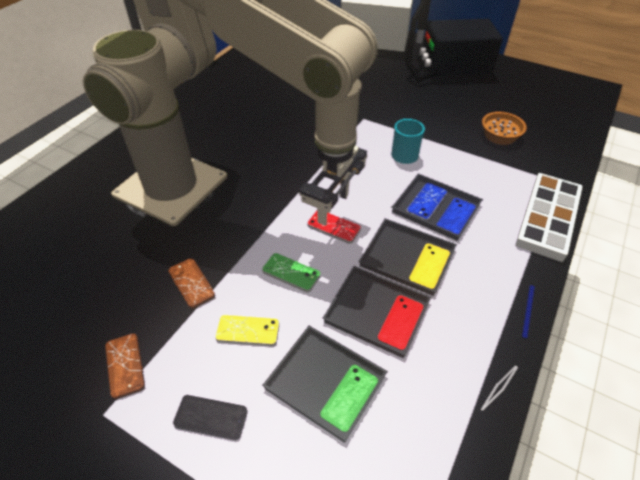

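Blue lies flat in its tray at (427,200), measured within about 2 mm of target. Next is red.

Request:
apply_moves([
  [93,[1,-1,30],0],
  [93,[0,0,25],0],
  [93,[0,0,5],0],
  [93,[0,0,0],0],
  [62,[0,0,0],0],
])

```text
t: 8.82
tool_pos: [0.4525, 0.0845, 0.1907]
orientation: [-3.141, -0.017, -0.003]
force: [-0.3, 0.6, 0.4]
opening: 0.0869
```

Request:
apply_moves([
  [50,[0,0,0],0],
  [50,[0,0,0],0],
  [50,[0,0,0],0],
  [50,[0,0,0],0],
])

```text
t: 9.32
tool_pos: [0.4519, 0.0843, 0.19]
orientation: [-3.141, -0.015, -0.001]
force: [-0.8, 0.4, 3.5]
opening: 0.0599
```

```bash
python3 -c "
from h import *
s,R,t=pose();p=s['tool_pos']*1000;print(p,s['opening'])
plan(619.5,-84,250,92.3,50,[p[0],p[1],250,t])"
```

```text
[451.86166921  84.31017411 189.99389099] 0.0598789254343409
t 9.32 from [451.9  84.3 250. ] 0.6 n 9
[50, [18.4, 18.9, -0.0], -0.178], [50, [14.8, 21.8, -0.0], -0.178], [50, [10.7, 24.1, -0.0], -0.178], [50, [6.3, 25.6, -0.0], -0.178], [50, [1.6, 26.3, -0.0], -0.178],
[50, [-3.1, 26.2, -0.0], -0.178], [50, [-7.6, 25.3, -0.0], -0.178], [50, [-12.0, 23.5, -0.0], -0.178], [50, [-16.0, 21.0, -0.0], -0.178],
```

Request:
apply_moves([
  [50,[0,0,-10],0],
  [50,[0,0,-25],0],
  [50,[0,0,-25],0],
  [50,[18,19,0],-0.178],
  [50,[15,22,0],-0.178],
])

```text
t: 9.95
tool_pos: [0.4892, 0.0464, 0.2506]
orientation: [3.087, 0.582, 0.002]
force: [-0.1, 0.2, -1.3]
opening: 0.0602
```

Request:
apply_moves([
  [50,[11,24,0],-0.178],
  [50,[6,26,0],-0.178],
  [50,[2,26,0],-0.178],
  [50,[-3,26,0],-0.178],
  [50,[-8,25,0],-0.178],
])

```text
t: 10.58
tool_pos: [0.582, -0.0472, 0.2498]
orientation: [-2.537, -1.853, 0.001]
force: [0.3, -0.2, -1.3]
opening: 0.0596
```

Request:
apply_moves([
  [50,[-12,23,0],-0.178],
  [50,[-16,21,0],-0.178],
  [50,[0,0,0],0],
  [50,[0,0,0],0],
])

```text
t: 11.08
tool_pos: [0.6179, -0.0835, 0.2494]
orientation: [-2.178, -2.263, 0.001]
force: [-0.1, 0.5, -0.9]
opening: 0.0598
```

```bash
python3 -c "
from h import *
plan(619.5,-84,196,92.3,50)"
```

```text
t 11.07 from [617.9 -83.5 249.4] 92.2 n 1
[50, [-0.6, 1.6, 53.4], -0.002],
```

Request:
apply_moves([
  [50,[-1,1,25],0],
  [50,[0,0,22],0],
  [50,[0,0,6],0],
  [50,[0,0,1],0],
  [50,[0,0,0],0],
])

```text
t: 11.7
tool_pos: [0.6198, -0.0848, 0.1965]
orientation: [2.175, 2.266, 0.001]
force: [0.5, -0.4, -1.0]
opening: 0.0599
```

Request:
apply_moves([
  [50,[0,0,1],0],
  [50,[0,0,0.5],0],
  [50,[0,0,0],0],
])

```text
t: 12.08
tool_pos: [0.6194, -0.0848, 0.1943]
orientation: [2.175, 2.266, 0.0]
force: [-0.1, 0.3, -1.8]
opening: 0.0597
```

Request:
apply_moves([
  [50,[0,0,0.8],0],
  [50,[0,0,0.5],0],
  [50,[0,0,0],0],
])

```text
t: 12.45
tool_pos: [0.6194, -0.0848, 0.193]
orientation: [-2.175, -2.266, 0.0]
force: [-1.5, 1.1, 2.0]
opening: 0.0593
```

Request:
apply_moves([
  [64,[0,0,0],0],
  [70,[0,0,0],0],
  [72,[0,0,0],0],
  [72,[0,0,0],0],
])

```text
t: 12.95
tool_pos: [0.6194, -0.0847, 0.1928]
orientation: [2.175, 2.267, -0.0]
force: [0.0, -0.0, -0.2]
opening: 0.0716
```

Request:
apply_moves([
  [72,[0,0,-8],0],
  [72,[0,0,-25],0],
  [72,[0,0,-24],0],
  [80,[0,0,0],0],
])

```text
t: 13.45
tool_pos: [0.6206, -0.085, 0.2529]
orientation: [2.172, 2.263, 0.004]
force: [-0.9, 0.0, 0.1]
opening: 0.0778
```

```bash
python3 -c "
from h import *
plan(436.3,-88,250,2.1,93)"
```

```text
t 13.45 from [620.6 -85.  252.9] 92.4 n 9
[93, [0.5, -20.5, 0.3], 0.175], [93, [-3.1, -20.3, 0.3], 0.175], [93, [-6.5, -19.4, 0.3], 0.175], [93, [-9.8, -18.0, 0.3], 0.175], [93, [-12.8, -16.0, 0.3], 0.175],
[93, [-15.4, -13.5, 0.3], 0.175], [93, [-17.5, -10.6, 0.3], 0.175], [93, [-19.1, -7.4, 0.3], 0.175], [93, [-20.1, -4.0, 0.3], 0.175],
```

Request:
apply_moves([
  [93,[0,-20,0],0.175],
  [93,[-3,-20,0],0.175],
  [93,[-7,-19,0],0.175],
  [93,[-10,-18,0],0.175],
  [93,[-13,-16,0],0.175],
])

```text
t: 14.08
tool_pos: [0.5166, -0.0876, 0.2486]
orientation: [-2.933, -1.123, 0.002]
force: [-0.9, -0.8, -0.2]
opening: 0.0933
```

Request:
apply_moves([
  [93,[-15,-14,0],0.175],
  [93,[-18,-11,0],0.175],
  [93,[-19,-7,0],0.175],
  [93,[-20,-4,0],0.175],
  [93,[0,0,0],0],
])

```text
t: 14.7
tool_pos: [0.4344, -0.0886, 0.2488]
orientation: [-3.141, -0.058, 0.002]
force: [0.9, -0.1, 0.1]
opening: 0.0931
```

```bash
python3 -c "
from h import *
im=viewer.read_camera('scene')
cv2.imwrite('pics/scene3.png',im)
for k in blobs('scene',im,'red')+blobs('scene',im,'green'): print(k.reshape(-1,2).mean(0).round(),rect('scene',k,.015))
plan(436.3,-88,190,2.1,93)"
```

```text
[400. 322.] (702.8, -86.2, np.float32(92.3), [124.9, 61.8])
[364. 305.] (620.0, -85.4, np.float32(92.5), [129.1, 62.0])
[349. 397.] (685.4, -281.0, np.float32(86.2), [117.9, 56.9])
[297. 273.] (451.2, -89.0, np.float32(1.8), [88.3, 52.0])
t 14.75 from [435.2 -88.7 249.3] 2.3 n 2
[93, [0.6, -0.3, 29.6], 0.002], [93, [0.6, -0.3, 29.6], 0.002],
```

Red is placed on target (620, -85.4, 92.5°). Next is green.

Request:
apply_moves([
  [93,[1,-1,30],0],
  [93,[0,0,25],0],
  [93,[0,0,5],0],
  [93,[0,0,0],0],
  [62,[0,0,0],0],
])

```text
t: 15.38
tool_pos: [0.4373, -0.0878, 0.1909]
orientation: [3.14, 0.059, 0.003]
force: [0.6, -0.1, 0.2]
opening: 0.0869
```

Request:
apply_moves([
  [50,[0,0,0],0],
  [50,[0,0,0],0],
  [50,[0,0,0],0],
  [50,[0,0,0],0],
])

```text
t: 15.88
tool_pos: [0.4366, -0.0877, 0.1902]
orientation: [3.141, 0.058, 0.001]
force: [-0.3, -0.3, 3.2]
opening: 0.0597
```

```bash
python3 -c "
from h import *
s,R,t=pose();p=s['tool_pos']*1000;print(p,s['opening'])
plan(601.8,-272.2,250,86.5,50,[p[0],p[1],250,t])"
```

```text
[436.63122615 -87.70305292 190.17085142] 0.05966755258425623
t 15.88 from [436.6 -87.7 250. ] 2.1 n 9
[50, [17.6, 21.2, -0.0], -0.164], [50, [13.9, 23.7, -0.0], -0.164], [50, [9.8, 25.7, -0.0], -0.164], [50, [5.5, 27.0, -0.0], -0.164], [50, [1.1, 27.5, -0.0], -0.164],
[50, [-3.4, 27.3, -0.0], -0.164], [50, [-7.8, 26.4, -0.0], -0.164], [50, [-12.0, 24.7, -0.0], -0.164], [50, [-15.9, 22.5, -0.0], -0.164],
```

Request:
apply_moves([
  [50,[0,0,-10],0],
  [50,[0,0,-25],0],
  [50,[0,0,-25],0],
  [50,[18,21,0],-0.164],
  [50,[14,24,0],-0.164],
])

```text
t: 16.5
tool_pos: [0.4743, -0.1291, 0.2509]
orientation: [3.087, 0.579, 0.002]
force: [0.3, 0.1, -2.6]
opening: 0.0597
```

Request:
apply_moves([
  [50,[10,26,0],-0.164],
  [50,[5,27,0],-0.164],
  [50,[1,27,0],-0.164],
  [50,[-3,27,0],-0.164],
  [50,[-8,26,0],-0.164],
])

```text
t: 17.12
tool_pos: [0.5651, -0.2313, 0.2499]
orientation: [-2.601, -1.761, 0.0]
force: [1.0, 0.3, -2.4]
opening: 0.0597
```

Request:
apply_moves([
  [50,[-12,25,0],-0.164],
  [50,[-16,22,0],-0.164],
  [50,[0,0,0],0],
  [50,[0,0,0],0],
])

```text
t: 17.62
tool_pos: [0.6009, -0.2713, 0.2495]
orientation: [-2.287, -2.152, 0.0]
force: [0.1, 0.4, -2.1]
opening: 0.0596
```

```bash
python3 -c "
from h import *
plan(601.8,-272.2,196,86.5,50)"
```

```text
t 17.62 from [ 600.9 -271.3  249.5] 86.5 n 1
[50, [-0.8, 1.0, 53.5], 0.001],
```

Request:
apply_moves([
  [50,[-1,1,25],0],
  [50,[0,0,22],0],
  [50,[0,0,6],0],
  [50,[0,0,1],0],
  [50,[0,0,0],0],
])

```text
t: 18.25
tool_pos: [0.6026, -0.2729, 0.1968]
orientation: [2.284, 2.155, 0.001]
force: [0.7, 0.5, -2.5]
opening: 0.0599
```

Request:
apply_moves([
  [50,[0,0,1],0],
  [50,[0,0,0.7],0],
  [50,[0,0,0],0],
])

```text
t: 18.62
tool_pos: [0.6023, -0.2728, 0.1942]
orientation: [2.285, 2.156, 0.0]
force: [0.1, -1.0, -1.9]
opening: 0.0597
```

Request:
apply_moves([
  [50,[0,0,0.8],0],
  [50,[0,0,0.5],0],
  [50,[0,0,0],0],
])

```text
t: 19.0
tool_pos: [0.6023, -0.2728, 0.1932]
orientation: [2.285, 2.156, -0.0]
force: [-1.4, 1.4, 3.8]
opening: 0.06
```

Request:
apply_moves([
  [64,[0,0,0],0],
  [70,[0,0,0],0],
  [72,[0,0,0],0],
  [72,[0,0,0],0],
])

```text
t: 19.5
tool_pos: [0.6023, -0.2728, 0.1928]
orientation: [2.285, 2.156, 0.0]
force: [0.0, -0.1, -0.5]
opening: 0.0721
```

Request:
apply_moves([
  [72,[0,0,-8],0],
  [72,[0,0,-25],0],
  [72,[0,0,-24],0],
  [80,[0,0,0],0],
])

```text
t: 20.0
tool_pos: [0.6034, -0.2734, 0.2532]
orientation: [2.281, 2.152, 0.003]
force: [0.3, 0.4, -0.1]
opening: 0.0774
```

```bash
python3 -c "
from h import *
plan(438.4,-257.3,250,25.5,93)"
```

```text
t 20.0 from [ 603.4 -273.4  253.2] 86.7 n 6
[93, [1.1, -27.6, 0.5], 0.178], [93, [-3.8, -27.4, 0.5], 0.178], [93, [-8.6, -26.3, 0.5], 0.178], [93, [-13.1, -24.3, 0.5], 0.178], [93, [-17.2, -21.6, 0.5], 0.178],
[93, [-20.8, -18.2, 0.5], 0.178],
```

Request:
apply_moves([
  [93,[1,-28,0],0.178],
  [93,[-4,-27,0],0.178],
  [93,[-9,-26,0],0.178],
  [93,[-13,-24,0],0.178],
  [93,[-17,-22,0],0.178],
])

```text
t: 20.62
tool_pos: [0.4637, -0.2594, 0.2487]
orientation: [-2.992, -0.953, 0.001]
force: [-0.0, 0.9, -0.0]
opening: 0.0929
```

Request:
apply_moves([
  [93,[-21,-18,0],0.178],
  [93,[0,0,0],0],
  [93,[0,0,0],0],
])

```text
t: 21.0
tool_pos: [0.4378, -0.2575, 0.2497]
orientation: [3.063, 0.697, 0.001]
force: [0.9, -0.2, 0.1]
opening: 0.0927
```

```bash
python3 -c "
from h import *
im=viewer.read_camera('scene')
cv2.imwrite('pics/scene4.png',im)
for k in blobs('scene',im,'green')+blobs('scene',im,'yellow'): print(k.reshape(-1,2).mean(0).round(),rect('scene',k,.015))
plan(438.4,-257.3,190,25.5,93)"
```

```text
[349. 398.] (685.2, -281.2, np.float32(86.1), [118.4, 56.4])
[312. 374.] (602.9, -274.0, np.float32(86.3), [120.8, 55.6])
[429. 265.] (701.0, 81.5, np.float32(92.2), [125.8, 61.5])
t 21.05 from [ 438.1 -257.5  249.8] 25.6 n 2
[93, [0.2, -0.0, 29.9], 0.001], [93, [0.2, -0.0, 29.9], 0.001],
```

Request:
apply_moves([
  [93,[0,0,30],0],
  [93,[0,0,25],0],
  [93,[0,0,5],0],
  [93,[0,0,0],0],
  [62,[0,0,0],0],
])

```text
t: 21.68
tool_pos: [0.4382, -0.2578, 0.1911]
orientation: [3.063, 0.693, 0.002]
force: [-0.0, 1.0, -0.3]
opening: 0.0869
```

Request:
apply_moves([
  [50,[0,0,0],0],
  [50,[0,0,0],0],
  [50,[0,0,0],0],
  [50,[0,0,0],0],
])

```text
t: 22.18
tool_pos: [0.4375, -0.2575, 0.1902]
orientation: [3.064, 0.693, 0.0]
force: [-0.9, 0.0, 3.6]
opening: 0.0595
```

```bash
python3 -c "
from h import *
s,R,t=pose();p=s['tool_pos']*1000;print(p,s['opening'])
plan(617,85.7,250,92.3,50,[p[0],p[1],250,t])"
```

```text
[ 437.49687814 -257.51021775  190.19474071] 0.05954427991635073
t 22.18 from [ 437.5 -257.5  250. ] 25.5 n 7
[50, [44.2, -33.2, -0.0], -0.167], [50, [49.1, -25.4, -0.0], -0.167], [50, [52.7, -16.9, -0.0], -0.167], [50, [54.8, -8.0, -0.0], -0.167], [50, [55.3, 1.2, -0.0], -0.167],
[50, [54.3, 10.4, -0.0], -0.167], [50, [51.9, 19.3, -0.0], -0.167],
```

Request:
apply_moves([
  [50,[0,0,-10],0],
  [50,[0,0,-25],0],
  [50,[0,0,-25],0],
  [50,[22,-17,0],0],
  [50,[22,-16,0],-0.167],
], grip_force=35)

```text
t: 22.8
tool_pos: [0.4632, -0.2084, 0.2508]
orientation: [2.994, 0.949, 0.001]
force: [-0.8, 0.3, -1.5]
opening: 0.0596
```

Request:
apply_moves([
  [50,[49,-25,0],-0.167],
  [50,[53,-17,0],-0.167],
  [50,[55,-8,0],-0.167],
  [50,[55,1,0],-0.167],
  [50,[54,10,0],-0.167],
])

```text
t: 23.42
tool_pos: [0.591, 0.0381, 0.2503]
orientation: [2.349, 2.086, 0.0]
force: [0.5, -0.6, -1.2]
opening: 0.0598
```

Request:
apply_moves([
  [50,[26,10,0],-0.084],
  [50,[26,10,0],-0.084],
  [50,[0,0,0],0],
  [50,[0,0,0],0],
])

```text
t: 23.92
tool_pos: [0.6143, 0.0861, 0.2498]
orientation: [-2.173, -2.269, 0.001]
force: [0.1, 0.4, -1.8]
opening: 0.0597
```

```bash
python3 -c "
from h import *
cv2.imwrite('pics/scene5.png',viewer.read_camera('scene'))
plan(617,85.7,196,92.3,50)"
```

```text
t 23.98 from [614.3  85.7 249.8] 92.4 n 1
[50, [-0.1, 2.7, 53.8], 0.002],
```

View pics/scene5.png

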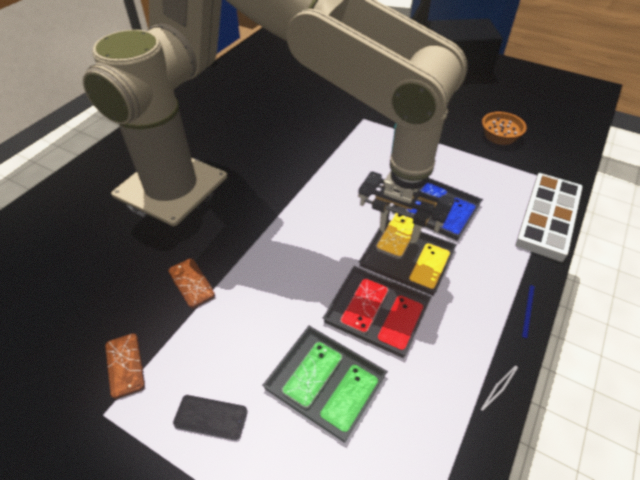

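Red (364,305) and green (312,374) lie flat in their trays. Yellow is held at (397,237) over its own bay.

Request:
apply_moves([
  [50,[0,2,25],0],
  [50,[0,0,22],0],
  [50,[0,0,6],0],
  [50,[0,0,1],0],
  [50,[0,0,0],0],
])

```text
t: 24.6
tool_pos: [0.617, 0.0865, 0.1967]
orientation: [2.172, 2.269, 0.001]
force: [0.7, -0.3, -1.3]
opening: 0.0596
```

Request:
apply_moves([
  [50,[0,0,1],0],
  [50,[0,0,0.7],0],
  [50,[0,0,0],0],
])

```text
t: 24.98
tool_pos: [0.6166, 0.0866, 0.1943]
orientation: [2.172, 2.27, 0.0]
force: [-0.2, -0.3, -1.3]
opening: 0.0591
```

Request:
apply_moves([
  [50,[0,0,0.8],0],
  [50,[0,0,0.5],0],
  [50,[0,0,0],0],
])

```text
t: 25.35
tool_pos: [0.6166, 0.0866, 0.1932]
orientation: [2.172, 2.27, 0.0]
force: [-3.0, -0.1, 3.9]
opening: 0.0594
```

Request:
apply_moves([
  [64,[0,0,0],0],
  [70,[0,0,0],0],
  [72,[0,0,0],0],
  [72,[0,0,0],0],
])

```text
t: 25.85
tool_pos: [0.6166, 0.0865, 0.1928]
orientation: [-2.172, -2.27, -0.0]
force: [-0.2, 0.3, 0.4]
opening: 0.0719
```

Request:
apply_moves([
  [72,[0,0,-8],0],
  [72,[0,0,-30],0],
  [72,[0,0,-40],0],
  [72,[0,0,-40],0],
  [72,[0,-50,-10],0],
])

```text
t: 26.48
tool_pos: [0.5691, 0.0842, 0.3257]
orientation: [2.169, 2.265, 0.009]
force: [-0.8, -0.1, -0.6]
opening: 0.0724
```

Request:
apply_moves([
  [72,[0,-60,0],0],
  [72,[0,-60,0],0],
  [72,[0,-40,0],0],
  [72,[0,0,0],0],
  [72,[0,0,0],0],
])

```text
t: 27.1
tool_pos: [0.4073, 0.0773, 0.3219]
orientation: [2.171, 2.268, 0.003]
force: [-0.3, -0.1, 0.0]
opening: 0.0719
```

```bash
python3 - <<'E'
from h import *
T=dict(blue=(616.5,276.3,86.5),yellow=(617,85.7,92.3),red=(619.5,-84,92.3),green=(601.8,-272.2,86.5))
for n in("top","scene"):
    im=viewer.read_camera(n); cv2.imwrite(f"pics/{n}6.png",im)
    for c in HUE:
        for k in blobs(n,im,c):
            r=rect(n,k,.015)
            if r[0]<660 and abs(r[1])<500 and r[0]>380: print(n,c,r,"target",T[c])
im=cv2.imread("pics/top6.png"); h=cv2.cvtColor(im,cv2.COLOR_BGR2HSV)
m=cv2.inRange(h,(80,80,30),(100,255,255))
k=max(cv2.findContours(m,cv2.RETR_EXTERNAL,cv2.CHAIN_APPROX_NONE)[0],key=cv2.contourArea); print("mug",rect("top",k,.095))
m=cv2.inRange(h,(0,0,0),(180,120,110)); m[:190]=0;m[255:]=0;m[:,:475]=0;m[:,525:]=0
k=max(cv2.findContours(m,cv2.RETR_EXTERNAL,cv2.CHAIN_APPROX_NONE)[0],key=cv2.contourArea); print("black",rect("top",k,.012))
E
```

```text
top red (620.2, -85.8, np.float32(92.6), [124.1, 60.5]) target (619.5, -84, 92.3)
top blue (618.7, 276.2, np.float32(86.9), [123.4, 59.3]) target (616.5, 276.3, 86.5)
top green (603.1, -274.0, np.float32(85.7), [121.2, 56.7]) target (601.8, -272.2, 86.5)
top yellow (617.6, 85.5, np.float32(92.3), [124.0, 60.0]) target (617, 85.7, 92.3)
scene red (619.6, -85.4, np.float32(92.7), [129.0, 63.1]) target (619.5, -84, 92.3)
scene blue (618.3, 276.7, np.float32(86.2), [128.3, 60.7]) target (616.5, 276.3, 86.5)
scene green (602.7, -274.2, np.float32(86.1), [121.3, 55.6]) target (601.8, -272.2, 86.5)
scene yellow (617.2, 87.0, np.float32(92.8), [130.2, 62.6]) target (617, 85.7, 92.3)
mug (485.8, 422.8, np.float32(90.2), [114.4, 86.0])
black (484.1, -434.1, np.float32(18.9), [123.2, 60.9])
```

View pics/scene6.png

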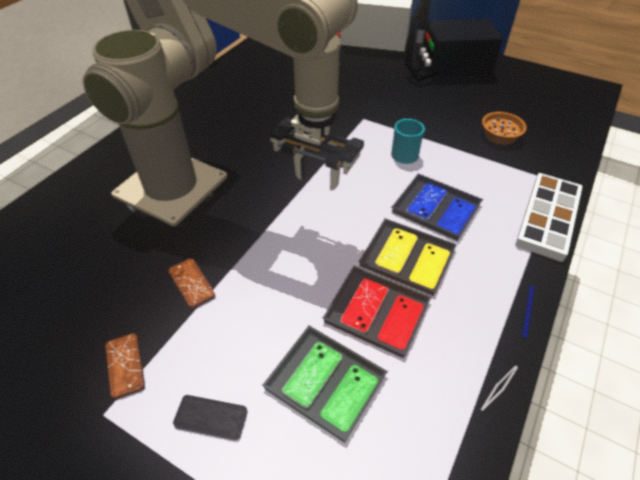

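All four phones lie flat beside their covers, at (427,200), (397,250), (364,305) and (312,374). The gripper is clear, so I'm handing in.

```bash
python3 -c "
from plant import order
print(order.close_job())"
```

```text
the job is handed in; nothing more can be done
None
```

All four cracked phones are in the trays of their own colour, back up beside the new cover, and I handed the job in at about 27 s; it reports no verdict.

- **Placement:** In the last pictures from both cameras, each phone is within about 2.5 mm and 1° of where I aimed it, which was 7 mm from the bay point toward the empty side. The two views agree to about 1.5 mm. The outlines match a phone lying on the tray floor; I had no direct tilt measurement.
- **Force:** The wrist force readings while setting the phones down stayed under 5 N, and each phone was released at the floor.
- **Bystanders:** The mug has not shifted and the black phone measures within 0.2 mm of where it started. I went nowhere near the brown look-alikes.

No check failed. One gave no reading: the yellow phone did not show up in a camera check just before I picked it up, as it was under the gripper and its shadow. The grip closed on its 60 mm width as expected.

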